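# Unload the shaker mill

## Task

The milling run is over: unload the shaker. Pull the R-clip sideways out of each of the two posts and put both clips in the small steel dish; then lift the hold-down plate off the posts and lay it flat on the bench, set every grinding jar upright inside the shallow aluminium tray, and finally seat the plate fully back down on its two posts, without the clips. Leave the tip box, bottle and timer as they are.

Things in the scene. Friction and masses are not known exactly. Their poses are not given: they have to be found in the camera images.
- shaker: shaker mill, fixed; housing 190 (x) x 250 (y) mm, 66 high; origin under its centre on the bench; front panel at -x. On top a platform 160 x 230 mm, top at z = 86 mm, with a black cradle (rim z = 98) of four 50 mm square pockets at x = +-36, y = +-36 mm, floors at z = 86. Two steel posts at y = +-100 mm (post a at +y): 24 mm shoulder up to z = 145, above it 14 mm thick
- plate_handle (a point): middle of the handle bar of the hold-down plate (0.38-0.54 kg, 116 (x) x 232 (y) x 5 mm, rubber pad 110 x 136 x 3 mm under it, 18 mm post holes at y = +-100 mm). Bar along y, 12 mm thick, straight for 78 mm, its axis 34 mm above the plate's top. This point is 184 mm above the bench when the plate is seated, 42 mm when it lies flat on the bench. Axes are the plate's, z up
- jar_tray: shallow aluminium tray for the jars, fixed on the bench, 180 (x) x 170 (y) x 14 mm high, open on top, walls and floor 4 mm; origin at the centre of its underside, z up
- dish_center (a point): centre of the loose stainless dish for the clips, 115 (x) x 150 (y) x 24 mm high, open on top, walls and floor 3 mm, 0.35 kg; this point is half-way up (12 mm above the bench); z up
- tip_box: bystander: pipette tip box 87 x 124 x 67 mm with a clear lid; origin at the centre of its underside
- reagent_bottle: bystander: white bottle 64 mm across, 125 mm high, blue cap; origin at the centre of its underside
- timer: bystander: white lab timer 50 x 70 x 16 mm lying flat; origin at the centre of its underside
- post_a (a point): post a (the shaker's y = +100 mm), on its axis at the cross hole, which runs along the shaker's y, 159 mm above the bench. The post is 14 mm thick here; its tip tapers from 167 to 176 mm above the bench. R-clip a sits in the hole at the start
- clip_a_loop (a point): centre of the coil of R-clip a (steel, 4 mm wire, 73 x 23 mm, 32 g). Coil 22 mm across, 8.4 mm high (z). Clip +x points from the leg tips to the coil: pull that way. Tips 60 mm behind this point; the sprung leg, on the -y side, hugs the post. At the start: coil 40 mm outboard of the post (+y of the shaker), free air below, drooping about 0.1 rad, rolled up to 0.5; 3-8 N and 35 mm draw it out
- post_b (a point): post b (the shaker's y = -100 mm), on its axis at the cross hole, which runs along the shaker's y, 159 mm above the bench. The post is 14 mm thick here; its tip tapers from 167 to 176 mm above the bench. R-clip b sits in the hole at the start
- clip_b_loop (a point): centre of the coil of R-clip b (steel, 4 mm wire, 73 x 23 mm, 32 g). Coil 22 mm across, 8.4 mm high (z). Clip +x points from the leg tips to the coil: pull that way. Tips 60 mm behind this point; the sprung leg, on the -y side, hugs the post. At the start: coil 40 mm outboard of the post (-y of the shaker), free air below, drooping about 0.1 rad, rolled up to 0.5; 3-8 N and 35 mm draw it out
- jar0_center (a point): centre (half-way up) of a closed steel grinding jar, 46 mm across and 55 mm high, 0.22 to 0.42 kg; its top 15 mm is a darker lid 42 mm across; z is the jar's axis, up when it stands. Jars are alike. Each starts in a pocket of the cradle, its lid 1 mm under the plate's pad
- jar1_center (a point): centre (half-way up) of a closed steel grinding jar, 46 mm across and 55 mm high, 0.22 to 0.42 kg; its top 15 mm is a darker lid 42 mm across; z is the jar's axis, up when it stands. Jars are alike. Each starts in a pocket of the cradle, its lid 1 mm under the plate's pad
- jar2_center (a point): centre (half-way up) of a closed steel grinding jar, 46 mm across and 55 mm high, 0.22 to 0.42 kg; its top 15 mm is a darker lid 42 mm across; z is the jar's axis, up when it stands. Jars are alike. Each starts in a pocket of the cradle, its lid 1 mm under the plate's pad
- jar3_center (a point): centre (half-way up) of a closed steel grinding jar, 46 mm across and 55 mm high, 0.22 to 0.42 kg; its top 15 mm is a darker lid 42 mm across; z is the jar's axis, up when it stands. Jars are alike. Each starts in a pocket of the cradle, its lid 1 mm under the plate's pad

How it is judged (in metres and radians):
On the way, in this order (a step that is already met when the one before it is completed fails the run):
1. both R-clips are out of the posts and lie in the dish (x of clip_a_loop in the frame of dish_center between -0.055 and 0.055 m and y of clip_a_loop in the frame of dish_center between -0.073 and 0.073 m and z of clip_a_loop in the frame of dish_center between -0.03 and 0.03 m and x of clip_b_loop in the frame of dish_center between -0.055 and 0.055 m and y of clip_b_loop in the frame of dish_center between -0.073 and 0.073 m and z of clip_b_loop in the frame of dish_center between -0.03 and 0.03 m), for 0.2 s.
2. the plate is off the posts and lies flat on the bench, clear of the shaker (horizontal distance between plate_handle and shaker above 0.12 m and height (world z) of plate_handle below 0.06 m and angle between plate_handle's own z axis and vertical below 0.15 rad), for 0.2 s.
3. every jar stands upright in the aluminium tray (x of jar0_center in the frame of jar_tray between -0.074 and 0.074 m and y of jar0_center in the frame of jar_tray between -0.069 and 0.069 m and z of jar0_center in the frame of jar_tray between 0.0275 and 0.0355 m and angle between each of jar0_center, jar1_center, jar2_center, jar3_center's own z axis and vertical below 0.12 rad and x of jar1_center in the frame of jar_tray between -0.074 and 0.074 m and y of jar1_center in the frame of jar_tray between -0.069 and 0.069 m and z of jar1_center in the frame of jar_tray between 0.0275 and 0.0355 m and x of jar2_center in the frame of jar_tray between -0.074 and 0.074 m and y of jar2_center in the frame of jar_tray between -0.069 and 0.069 m and z of jar2_center in the frame of jar_tray between 0.0275 and 0.0355 m and x of jar3_center in the frame of jar_tray between -0.074 and 0.074 m and y of jar3_center in the frame of jar_tray between -0.069 and 0.069 m and z of jar3_center in the frame of jar_tray between 0.0275 and 0.0355 m), for 0.2 s.
At the end, for the whole second after the job is handed in: Both clips lie in the dish, coils inside its walls; every jar stands upright (0.12 rad) on the floor of the tray, inside its walls; the plate is level on both post shoulders: handle 184 mm (+-3) above the bench, within 6 mm of the shaker's middle, turned under 0.06 rad; all at rest (all of step 1 and all of step 3 and horizontal distance between plate_handle and shaker below 0.006 m and angle between the y axis of plate_handle and the y axis of shaker, either way round below 0.06 rad and angle between plate_handle's own z axis and vertical below 0.03 rad and z of plate_handle in the frame of shaker between 0.181 and 0.187 m and linear speed of each of plate, jar0, jar1, jar2, jar3 below 0.02 m/s); the robot touches nothing.
It fails at once if the tip box is moved more than 30 mm or tipped (distance of tip_box from where it was at the start of the episode above 0.03 m or angle between tip_box's own z axis and vertical above 0.4 rad).
It fails at once if the bottle is moved more than 30 mm or tipped (distance of reagent_bottle from where it was at the start of the episode above 0.03 m or angle between reagent_bottle's own z axis and vertical above 0.4 rad).
It fails at once if the timer is moved more than 30 mm or tipped (distance of timer from where it was at the start of the episode above 0.03 m or angle between timer's own z axis and vertical above 0.4 rad).
Of jar0, jar1, jar2, jar3 only 2 to 4 are there at a start; the rules pass over those that are not, and their reading is None.
At some moment in a run one of dish may be knocked a few centimetres aside while the robot is not near it.
Once in a run the grip may slacken for a moment while it holds something.
It also fails if it takes over 210 s, if anything falls off the work surface, if the arm or the gripper's body presses on something with over 40 N, if the wrist force passes 120 N, or if a joint passes its speed limit or range.

## Robot

A 6-joint arm with a two-finger parallel gripper is mounted at the origin on the work surface. World frame = base frame: x ahead of the robot, y to its left, z up, the work surface at z = 0. Lengths are in mm, angles in rad, forces in N, time in s.
With the tool pointing down it reaches from about 275 to 975 mm from the base axis. Payload 8.4 kg.
Tool frame: the origin (TCP) lies midway between the tips of the shut fingers; the grasp point (between the pads) lies manip.pinch_z behind it (manip.pinch_z is the distance from the TCP to the grasp point, in mm); z points along the fingers, y is the line along which they close (so a half turn about z gives the same grasp; the last joint's range is limited). The gripper opens to 92 mm and grips with 3 to 60 N. Pads are 20 mm wide; open, the fingers measure 128 mm over their backs; the gripper's body (75 mm by 189 mm) begins 69 mm behind the grasp point.
Start: joints at [1.107, 0.353, 1.633, -0, 1.155, -0.002], TCP at [278.474, 559.535, 214.583] pointing down, gripper open.
Joint ranges: [-2.63, 2.63], [-0.92, 2.1], [0.06, 2.66], [-1.3, 4.44], [0, 2.69], [-3.02, 3.02]. Speed limits (rad/s): [2.22, 2.22, 2.79, 3.14, 3.14, 3.14].

## Interface

Orientations are given as a rotation vector (axis times angle).
In Python, from rig import manip, snapshot gives the robot as it stands. The module is installed in compiled form; this text tells all that it offers.
- The arm moves only by the shell command python3 -m jog 'ROWS' [OPENING] [FORCE]. ROWS is JSON, a list of rows, each a list of 2 entries, a list of its own where there are three numbers: the shift along the tool's x, y, z in cm, then the turn about the tool's z in degrees. A call has 1 to 8 rows; each row shifts and turns the commanded pose from where the row before left it, along the tool's axes as they then stand; what a row does not reach is not made up. A row lasts 1/8 s, in which the tool goes at most 62.5 mm and 10.7 degrees, less where a joint would pass 70% of its speed; a pose out of reach is approached as far as the arm can. A call with a gripper value outside its range is refused whole. OPENING is the closure in counts, from 0 (fully open) to 255 (shut), set as the call begins (- or left out, the last holds). The fingers move at their own pace and stop on an object; FORCE is the grip in N (left out, the last holds). Time passes only in rows, so rows that do not move let the fingers close. It gives the time, the measured TCP pose, the force, the opening and the grip force at its end, in the units of the state.
- manip.sense(): the state, without advancing time (a new reading comes with each control period).
- snapshot(name): name is "scene" or "top"; returns a dict with "img" (384x512x3 uint8, red, green, blue), "fx", "fy", "cx", "cy" (pixels), "k1" (the pictures are not rectified: a ray, as slopes to the right and down, at radius r is drawn at 1 + k1 r^2 times it, then the intrinsics apply), "rvec" (rotation vector, rad) and "tvec" (3), from world to camera coordinates, as OpenCV has them. Camera axes: x right, y down, z forward; pixel columns grow to the right and rows downward; lengths in mm; the calibration is good to about 2 mm. A picture is of the moment at which its call begins. There is no depth.
- manip.finish_job(): hands the job in; it is judged then, once.
The state is a dict: "clock": time; "joints": joint angles; "joint_velocities": joint speeds; "joint_efforts": joint torques, N m; "ee_pos": TCP position; "tcp_rot": TCP orientation; "contact_force": force on the tool from outside, world axes, zero at the start; "ft_torque": the same for the moment, N m; "width": opening from 0.0 (shut) to 1.0 (fully open); "grip_force": force on a finger pad.
Only numpy, scipy, OpenCV 4.12 (cv2) and the standard library are available. Lean on these libraries where they do the work, as an engineer would, in place of code of your own. Each camera call takes 0.05 s, during which the arm holds its last target. There are 200 camera calls.

## Working session

There is one attempt and no reset: what is moved stays moved. The work goes in short steps, Python scripts to look and compute and a shell command to move; the robot and the scene stay as the last step left them, time stands still between calls to the robot, and variables do not carry over. Pictures are saved under pics/ and viewed, at most 14 in all, crops included, and the job is handed in when it is done.

```bash
mkdir -p pics
cat > h.py <<'E'
import numpy as np, cv2
from rig import manip, snapshot
from scipy.spatial.transform import Rotation as R
def snap(name,fn=None):
    s=snapshot(name)
    if fn: cv2.imwrite('pics/'+fn, s['img'][:,:,::-1])
    return s
def cam(s):
    M=cv2.Rodrigues(np.array(s['rvec'],float))[0]; t=np.array(s['tvec'],float).ravel(); return M,t
def proj(s,P):
    M,t=cam(s); c=np.atleast_2d(P)@M.T+t; a=c[:,:2]/c[:,2:]; r2=(a**2).sum(1,keepdims=True); a=a*(1+s['k1']*r2)
    return a*[s['fx'],s['fy']]+[s['cx'],s['cy']]
def ray(s,uv):
    M,t=cam(s); K=np.array([[s['fx'],0,s['cx']],[0,s['fy'],s['cy']],[0,0,1.]])
    d=(np.array(uv,float)-[s['cx'],s['cy']])/[s['fx'],s['fy']]; a=d.copy()
    for _ in range(30): a=d/(1+s['k1']*(a@a))
    return -M.T@t, M.T@np.array([a[0],a[1],1.])
def atz(s,uv,z):
    o,d=ray(s,uv); return o+d*(z-o[2])/d[2]
E
python3 - <<'E'
from h import *
import pickle
for n in('scene','top'):
    s=snap(n); pickle.dump(s,open(n+'.pkl','wb'))
    cv2.imwrite(f'pics/{n}0.png',cv2.resize(s['img'][:,:,::-1],(800,600),interpolation=cv2.INTER_CUBIC))
    M,t=cam(s); print(n,-M.T@t,M[2],s['fx'],s['k1'])
m=manip.sense(); print(m, manip.pinch_z)
E
```

```text
scene [1386.86393084 -872.13411453  967.58288771] [-0.57393573  0.58468291 -0.57336173] 470.8605979871585 -0.1160523075284524
top [ 347.61685227  -36.29739357 1171.23490505] [ 2.31004826e-01  8.14488134e-04 -9.72952263e-01] 377.37787090213766 0.04263697796106875
{'clock': 0.1, 'joints': array([ 1.10658385e+00,  3.53584580e-01,  1.63405268e+00,  6.96547036e-06,
        1.15519195e+00, -2.38688977e-03]), 'joint_velocities': array([-0.00042966, -0.00251145, -0.00251317,  0.00151068,  0.00056051,
       -0.00036336]), 'joint_efforts': array([-8.75201877e-04, -5.94911528e+01, -3.34925902e+01,  6.97496021e-02,
        1.83053414e-02, -7.58856231e-05]), 'ee_pos': array([278.28245422, 559.13525919, 213.93824042]), 'tcp_rot': array([-7.18941660e-01, -3.05792228e+00,  1.88726582e-03]), 'contact_force': array([0.21067128, 0.56746355, 0.19597969]), 'ft_torque': array([ 0.01923194, -0.02013647,  0.02403522]), 'grip_force': 0.0, 'width': 1.0014066299224278} 18.700000000000003
```

View pics/top0.png

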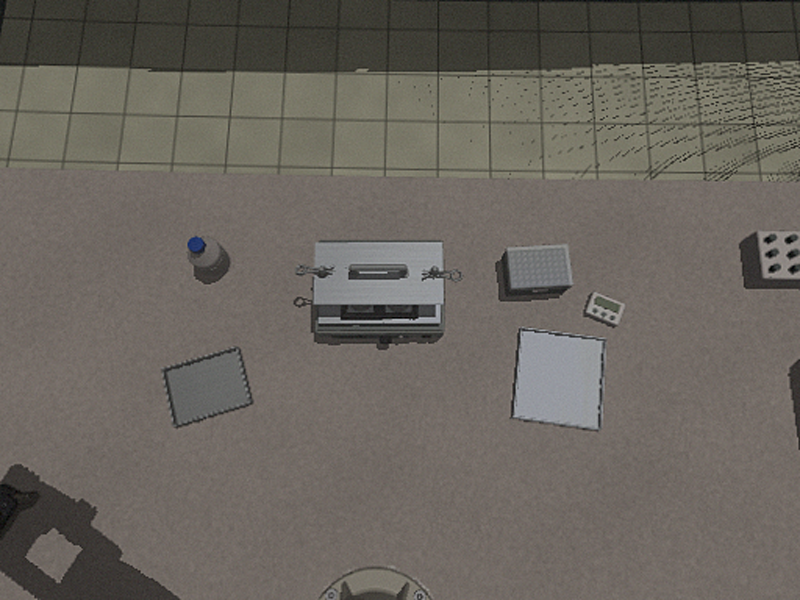

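View pics/scene0.png

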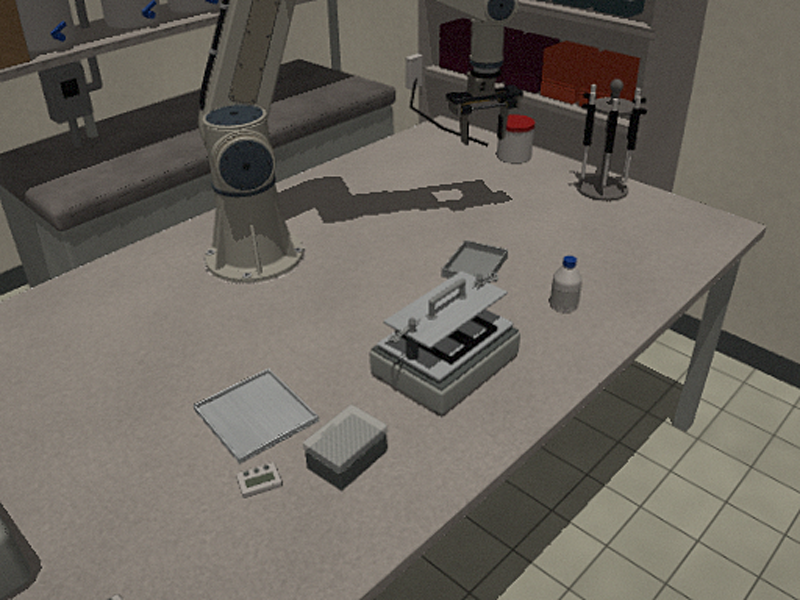

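Run:
```python
from h import *
import pickle
s=pickle.load(open('top.pkl','rb')); i=s['img'][:,:,::-1]
c=i[145:225,180:305]; a=cv2.resize(c,(800,512),interpolation=cv2.INTER_CUBIC)
a=cv2.convertScaleAbs(a,alpha=1.4,beta=0)
cv2.imwrite('pics/topc.png',a)
s2=pickle.load(open('scene.pkl','rb')); i=s2['img'][:,:,::-1]
c=i[165:265,225:350]; a=cv2.convertScaleAbs(cv2.resize(c,(750,600),interpolation=cv2.INTER_CUBIC),alpha=1.6)
cv2.imwrite('pics/scc.png',a)
f=.64
def P(n,uvs,z):
    print(n,[np.round(atz(s,np.array(u)*f,z)[:2]).tolist() for u in uvs])
P('plate corners',[(315,241),(442,241),(442,304),(314,304)],150)
P('handle ends',[(349,271),(407,271)],188)
P('dish',[(164,369),(239,349),(252,404),(177,426)],24)
P('tray',[(520,329),(606,340),(600,430),(512,418)],14)
P('tip',[(503,247),(568,246),(572,288),(509,291)],67)
P('bottle',[(197,244)],125); P('timer',[(605,309)],16)
```

```text
plate corners [[696.0, 122.0], [701.0, -109.0], [583.0, -109.0], [579.0, 118.0]]
handle ends [[630.0, 55.0], [632.0, -46.0]]
dish [[473.0, 418.0], [514.0, 278.0], [409.0, 245.0], [367.0, 382.0]]
tray [[566.0, -274.0], [547.0, -443.0], [373.0, -420.0], [392.0, -254.0]]
tip [[719.0, -235.0], [723.0, -362.0], [638.0, -366.0], [630.0, -244.0]]
bottle [[694.0, 343.0]]
timer [[609.0, -444.0]]
```

View pics/topc.png

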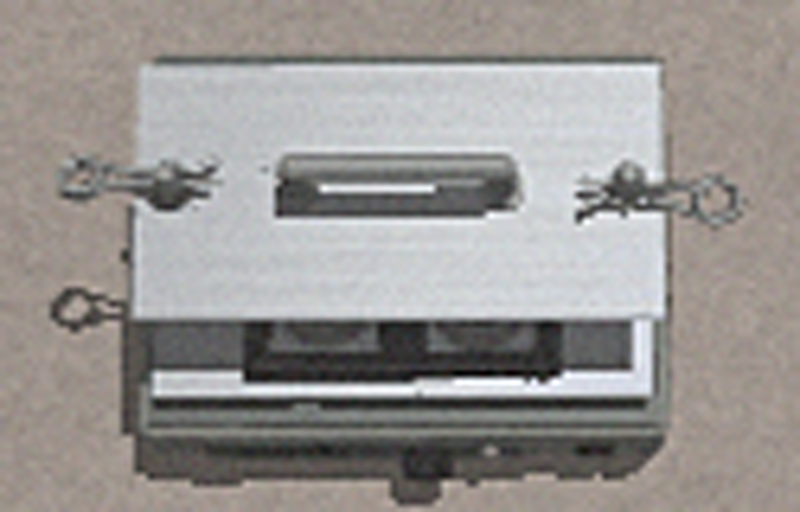

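View pics/scc.png

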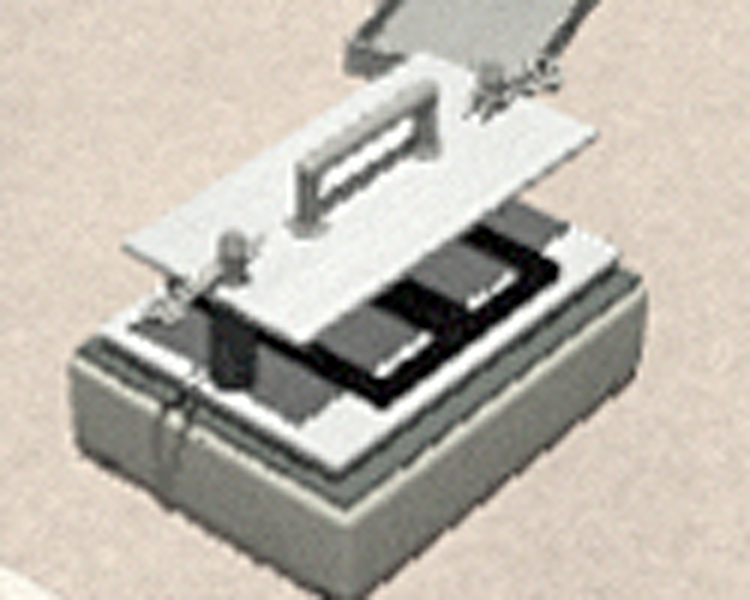

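Run:
```python
from h import *
import pickle
s=pickle.load(open('top.pkl','rb')); q=pickle.load(open('scene.pkl','rb'))
T=lambda x,y:(180+x/6.4-.4,145+y/6.4-.4); S=lambda x,y:(225+x/6-.4,165+y/6-.4)
def tri(a,b):
    o1,d1=ray(s,a);o2,d2=ray(q,b);d1/=np.linalg.norm(d1);d2/=np.linalg.norm(d2)
    k=np.linalg.lstsq(np.c_[d1,-d2],o2-o1,rcond=None)[0]; p1=o1+k[0]*d1;p2=o2+k[1]*d2
    return np.round((p1+p2)/2,1),np.round(p1-p2,1)
print('a',tri(T(78,178),S(548,73)),atz(s,T(78,178),155)); print('b',tri(T(717,198),S(165,305)),atz(s,T(717,198),155))
print('posts',atz(s,T(168,168),176),atz(s,T(628,168),176))
print('handle',atz(s,T(398,163),190),atz(s,T(280,163),190),atz(s,T(517,163),190))
print('plate',[atz(s,T(*c),150).round(1)[:2] for c in[(140,62),(660,62),(663,320),(134,320)]])
# model fit of centre/yaw: plate corners
from scipy.optimize import least_squares
def res(p):
    c,ss=np.cos(p[2]),np.sin(p[2]);r=[]
    W=lambda x,y,z:[p[0]+c*x-ss*y,p[1]+ss*x+c*y,z]
    pts=[W(58,116,150),W(58,-116,150),W(-58,-116,150),W(-58,116,150)]
    return (proj(s,np.array(pts))-np.array([T(140,62),T(660,62),T(663,320),T(134,320)])).ravel()
f=least_squares(res,[640,5,0]);print(f.x,f.fun.round(2))
p=f.x
W=lambda x,y,z:[p[0]+np.cos(p[2])*x-np.sin(p[2])*y,p[1]+np.sin(p[2])*x+np.cos(p[2])*y,z]
for n,P in dict(pa=W(0,100,176),pb=W(0,-100,176),h0=W(0,39,190),h1=W(0,-39,190),f1=W(-58,-116,150),b1=W(58,-116,150),pbs=W(0,-100,176),pas=W(0,100,176),ca=W(0,140,155),cb=W(0,-140,155)).items():
    u=proj(s,P)[0];v=proj(q,P)[0];print(n,((u+.4-[180,145])*6.4).round(),((v+.4-[225,165])*6).round(),np.round(P))
```

```text
a (array([643.3, 148.1, 148.7]), array([-1.7, -1.9, -0.8])) [640.54931847 145.92951247 155.        ]
b (array([ 637.6, -133.7,  151.7]), array([0.1, 0.1, 0. ])) [ 636.68881164 -133.32775053  155.        ]
posts [639.6884093  103.96326959 176.        ] [643.38474849 -93.20043725 176.        ]
handle [639.6249388    4.93160894 190.        ] [638.68284598  54.81483947 190.        ] [640.56333092 -45.41626536 190.        ]
plate [array([696.1, 122.4]), array([ 700.5, -108.7]), array([ 582.7, -110.2]), array([578.5, 119. ])]
[6.39431178e+02 5.62547288e+00 1.90161388e-02] [-0.13  0.28  0.2   0.28  0.46 -0.31 -0.52 -0.26]
pa [164. 173.] [489.  58.] [638. 106. 176.]
pb [631. 173.] [228. 230.] [641. -94. 176.]
h0 [304. 163.] [415.  84.] [639.  45. 190.]
h1 [489. 163.] [313. 151.] [640. -33. 190.]
f1 [666. 318.] [118. 241.] [ 584. -111.  150.]
b1 [661.  64.] [298. 340.] [ 700. -109.  150.]
pbs [631. 173.] [228. 230.] [641. -94. 176.]
pas [164. 173.] [489.  58.] [638. 106. 176.]
ca [ 78. 186.] [534.  61.] [637. 146. 155.]
cb [719. 186.] [171. 304.] [ 642. -134.  155.]
```

```bash
cat >> h.py <<'E'
def go(x,y,z,az,n,start=None):
    """rows for straight TCP path to world x,y,z (mm), tool-y azimuth az (deg), n rows"""
    m=manip.sense() if start is None else None
    if m: p=np.array(m['ee_pos']); M=R.from_rotvec(m['tcp_rot']).as_matrix(); a0=np.degrees(np.arctan2(M[1,1],M[0,1]))
    else: p=np.array(start[:3],float); a0=start[3]
    d=(az-a0+90)%180-90 if start is None or True else 0
    rows=[]; st=(np.array([x,y,z])-p)/n
    for i in range(n):
        a=np.radians(a0+d*i/n); ty=np.array([np.cos(a),np.sin(a),0]); tz=np.array([0,0,-1.]); tx=np.cross(ty,tz)
        rows.append([[round(float(v@st)/10,2) for v in(tx,ty,tz)],round(-d/n,1)])
    if m: print('at',p.round(1),'az',round(a0,1),'tilt',round(np.degrees(np.arccos(-M[2,2])),2),'w',round(m['width'],3),'j6',round(m['joints'][5],2),'t',m['clock'])
    import json; print(json.dumps(rows).replace(' ','')); return (x,y,z,a0+d)
E
python3 - <<'E'
from h import *
p=go(640,146,235,0,14); go(640,146,141,p[3],6,p)
E
```

```text
at [278.3 559.1 213.9] az 63.5 tilt 0.07 w 1.001 j6 -0.0 t 0.1
[[[-3.63,-1.49,-0.15],4.5],[[-3.73,-1.2,-0.15],4.5],[[-3.82,-0.9,-0.15],4.5],[[-3.88,-0.59,-0.15],4.5],[[-3.91,-0.29,-0.15],4.5],[[-3.92,0.02,-0.15],4.5],[[-3.91,0.33,-0.15],4.5],[[-3.87,0.64,-0.15],4.5],[[-3.81,0.95,-0.15],4.5],[[-3.72,1.25,-0.15],4.5],[[-3.61,1.54,-0.15],4.5],[[-3.48,1.82,-0.15],4.5],[[-3.32,2.09,-0.15],4.5],[[-3.15,2.34,-0.15],4.5]]
[[[0.0,0.0,1.57],-0.0],[[0.0,0.0,1.57],-0.0],[[0.0,0.0,1.57],-0.0],[[0.0,0.0,1.57],-0.0],[[0.0,0.0,1.57],-0.0],[[0.0,0.0,1.57],-0.0]]
```

```bash
python3 -m jog '[[[-3.63,-1.49,-0.15],4.5],[[-3.73,-1.2,-0.15],4.5],[[-3.82,-0.9,-0.15],4.5],[[-3.88,-0.59,-0.15],4.5],[[-3.91,-0.29,-0.15],4.5],[[-3.92,0.02,-0.15],4.5],[[-3.91,0.33,-0.15],4.5],[[-3.87,0.64,-0.15],4.5]]' 0 20
python3 -m jog '[[[-3.81,0.95,-0.15],4.5],[[-3.72,1.25,-0.15],4.5],[[-3.61,1.54,-0.15],4.5],[[-3.48,1.82,-0.15],4.5],[[-3.32,2.09,-0.15],4.5],[[-3.15,2.34,-0.15],4.5],[[0,0,0],0],[[0,0,0],0]]'
python3 - <<'E'
from h import *
go(640,146,141,0,6)
s=snap('top'); q=snap('scene')
a=s['img'][145:225,160:285,::-1]; b=q['img'][150:230,260:385,::-1]
cv2.imwrite('pics/n1.png',cv2.convertScaleAbs(np.vstack([cv2.resize(x,(450,288),interpolation=cv2.INTER_CUBIC) for x in(a,b)]),alpha=1.5))
E
```

```text
clock: 1.1
ee_pos: [486.2, 322.7, 226.4]
tcp_rot: [-1.632, -2.684, 0.001]
contact_force: [-0.4, 0.9, 0.1]
width: 1.0
grip_force: 0.0
clock: 2.1
ee_pos: [641.4, 148.1, 235.0]
tcp_rot: [-2.21, -2.232, 0.001]
contact_force: [-0.9, 0.4, 1.2]
width: 0.997
grip_force: 0.0
at [641.4 148.1 235. ] az 0.6 tilt 0.07 w 0.997 j6 0.21 t 2.1
[[[-0.03,-0.02,1.57],0.1],[[-0.03,-0.02,1.57],0.1],[[-0.04,-0.02,1.57],0.1],[[-0.04,-0.02,1.57],0.1],[[-0.04,-0.02,1.57],0.1],[[-0.04,-0.02,1.57],0.1]]
```

View pics/n1.png

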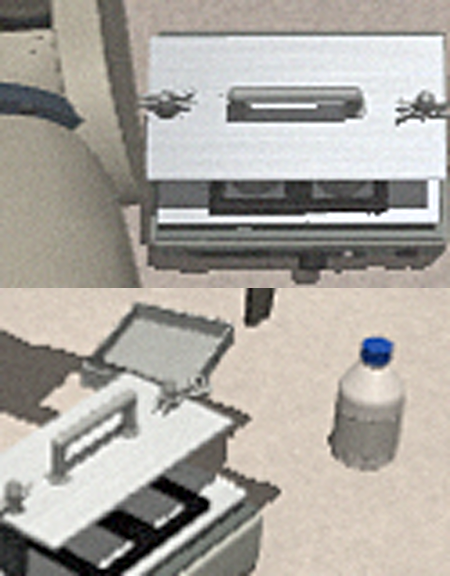

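```bash
python3 -m jog '[[[-0.1,-0.05,2],0.5],[[-0.1,-0.05,2],0],[[0,0,2],0],[[0,0,2],0],[[0,0,1.4],0],[[0,0,0],0]]' 0 20 | grep -v rot
python3 -m jog '[[[0,0,0],0],[[0,0,0],0],[[0,0,0],0],[[0,0,0],0],[[0,0,0],0],[[0,0,0],0],[[0,0,0],0],[[0,0,0],0]]' 255 20
python3 - <<'E'
from h import *
q=snap('scene')
b=q['img'][150:230,260:385,::-1]
cv2.imwrite('pics/n2.png',cv2.convertScaleAbs(cv2.resize(b,(600,384),interpolation=cv2.INTER_CUBIC),alpha=1.5))
E
```

```text
clock: 2.95
ee_pos: [640.4, 145.8, 140.2]
contact_force: [-0.1, -0.6, 0.4]
width: 0.999
grip_force: 0.0
clock: 3.95
ee_pos: [641.3, 145.9, 141.6]
tcp_rot: [2.221, 2.222, 0.0]
contact_force: [0.3, -0.7, 0.1]
width: 0.228
grip_force: 20.0
```

View pics/n2.png

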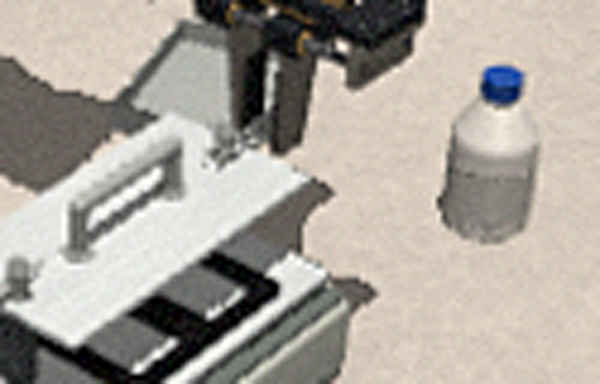

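The fingers are closed on coil a at (265,125): the width is 21 mm, which matches the 22 mm coil. Next I pull it out.

```bash
python3 -m jog '[[[0.5,0,0],0],[[0.7,0,0],0],[[0.8,0,0],0],[[0.8,0,0],0],[[1,0,0],0],[[1,0,0],0],[[1,0,0],0],[[0,0,0],0]]' 255 40 
python3 -m jog '[[[0,0,-1.5],0],[[0,0,-2],0],[[0,0,-2],0],[[0,0,0],0]]'
python3 - <<'E'
from h import *
s=snap('top'); q=snap('scene')
a=s['img'][135:275,80:285,::-1]; b=q['img'][120:240,225:385,::-1]
cv2.imwrite('pics/n3.png',cv2.convertScaleAbs(np.vstack([cv2.resize(a,(410,280)),cv2.resize(b,(410,308),interpolation=cv2.INTER_CUBIC)]),alpha=1.5))
# dish centre (bench-coloured difference): use corners viewed
E
```

```text
clock: 5.0
ee_pos: [641.1, 204.8, 141.6]
tcp_rot: [-2.22, -2.223, -0.0]
contact_force: [-0.1, 0.2, 0.6]
width: 0.217
grip_force: 40.0
clock: 5.5
ee_pos: [642.6, 204.1, 199.6]
tcp_rot: [2.219, 2.22, 0.006]
contact_force: [0.3, 0.3, -0.4]
width: 0.217
grip_force: 40.0
```

View pics/n3.png

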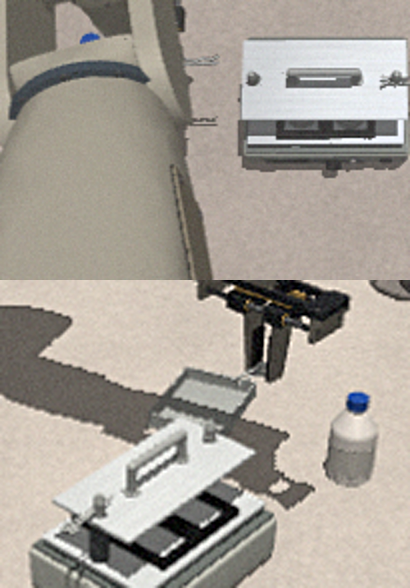

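Run:
```python
from h import *
p=go(436,369,90,16,6); go(436,369,14,16,4,p)
```

```text
at [641.1 203.7 197. ] az 0.0 tilt 0.04 w 0.219 j6 0.3 t 5.6
[[[2.76,-3.42,1.78],-2.7],[[2.91,-3.29,1.78],-2.7],[[3.06,-3.15,1.78],-2.7],[[3.2,-3.0,1.78],-2.7],[[3.34,-2.85,1.78],-2.7],[[3.47,-2.69,1.78],-2.7]]
[[[0.0,0.0,1.9],-0.0],[[0.0,0.0,1.9],-0.0],[[0.0,0.0,1.9],-0.0],[[0.0,0.0,1.9],-0.0]]
```

```bash
python3 -m jog '[[[2.76,-3.42,1.78],-2.7],[[2.91,-3.29,1.78],-2.7],[[3.06,-3.15,1.78],-2.7],[[3.2,-3.0,1.78],-2.7],[[3.34,-2.85,1.78],-2.7],[[3.47,-2.69,1.78],-2.7],[[0,0,0],0],[[0,0,0],0]]'
python3 - <<'E'
from h import *
go(436,369,14,16,4)
s=snap('top'); q=snap('scene')
a=s['img'][200:300,60:220,::-1]; b=q['img'][120:220,225:385,::-1]
cv2.imwrite('pics/n4.png',cv2.convertScaleAbs(np.vstack([cv2.resize(x,(480,300),interpolation=cv2.INTER_CUBIC) for x in(a,b)]),alpha=1.5))
E
```

```text
clock: 6.6
ee_pos: [435.7, 368.5, 89.6]
tcp_rot: [1.885, 2.513, -0.001]
contact_force: [1.3, -0.4, 0.7]
width: 0.216
grip_force: 40.0
at [435.7 368.5  89.6] az 16.3 tilt 0.03 w 0.216 j6 0.42 t 6.6
[[[0.01,0.01,1.89],0.1],[[0.01,0.01,1.89],0.1],[[0.01,0.01,1.89],0.1],[[0.01,0.01,1.89],0.1]]
```

View pics/n4.png

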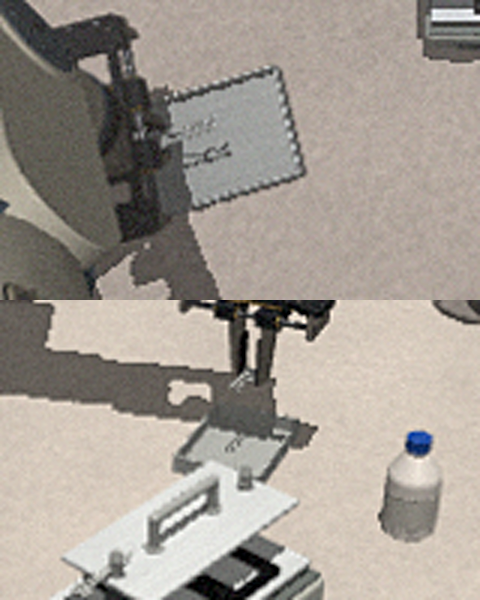

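The clip is over the dish, and the dish hasn't moved: its corners are still at (277,68) and (303,172) in the crop. Lower and release.

```bash
python3 -m jog '[[[0,0,2],0],[[0,0,2],0],[[0,0,2],0],[[0,0,1.5],0],[[0,0,0],0]]'
python3 -m jog '[[[0,0,0],0],[[0,0,0],0],[[0,0,0],0]]' 140 20
python3 -m jog '[[[0,0,-3],0],[[0,0,-4],0],[[0,0,-5],0],[[0,0,-5],0],[[0,0,-4],0]]'
python3 - <<'E'
from h import *
p=go(637,-134,240,0,12); go(637,-134,141,0,6,p)
E
```

```text
clock: 7.32
ee_pos: [435.6, 367.9, 14.0]
tcp_rot: [-1.886, -2.512, 0.002]
contact_force: [-0.3, -0.6, -0.4]
width: 0.218
grip_force: 40.0
clock: 7.7
ee_pos: [435.9, 369.0, 15.4]
tcp_rot: [1.885, 2.513, 0.002]
contact_force: [-0.8, 0.6, 0.1]
width: 0.447
grip_force: 0.0
clock: 8.32
ee_pos: [435.7, 369.0, 227.4]
tcp_rot: [1.885, 2.513, 0.003]
contact_force: [0.1, -0.1, 0.3]
width: 0.447
grip_force: 0.0
at [435.7 369.  227.4] az 16.2 tilt 0.12 w 0.447 j6 0.42 t 8.325
[[[-4.49,0.44,-0.11],1.4],[[-4.48,0.54,-0.11],1.4],[[-4.47,0.65,-0.11],1.4],[[-4.45,0.75,-0.11],1.4],[[-4.43,0.86,-0.11],1.4],[[-4.41,0.96,-0.11],1.4],[[-4.39,1.07,-0.11],1.4],[[-4.36,1.17,-0.11],1.4],[[-4.33,1.27,-0.11],1.4],[[-4.3,1.38,-0.11],1.4],[[-4.27,1.48,-0.11],1.4],[[-4.23,1.58,-0.11],1.4]]
[[[0.0,0.0,1.65],-0.0],[[0.0,0.0,1.65],-0.0],[[0.0,0.0,1.65],-0.0],[[0.0,0.0,1.65],-0.0],[[0.0,0.0,1.65],-0.0],[[0.0,0.0,1.65],-0.0]]
```

```bash
python3 -m jog '[[[-4.49,0.44,-0.11],1.4],[[-4.48,0.54,-0.11],1.4],[[-4.47,0.65,-0.11],1.4],[[-4.45,0.75,-0.11],1.4],[[-4.43,0.86,-0.11],1.4],[[-4.41,0.96,-0.11],1.4],[[-4.39,1.07,-0.11],1.4],[[-4.36,1.17,-0.11],1.4]]' 0 20 | grep ee
python3 -m jog '[[[-4.33,1.27,-0.11],1.4],[[-4.3,1.38,-0.11],1.4],[[-4.27,1.48,-0.11],1.4],[[-4.23,1.58,-0.11],1.4],[[0,0,0],0],[[0,0,0],0]]'
python3 - <<'E'
from h import *
go(637.5,-134,141,0,6)
q=snap('scene'); s=snap('top')
b=s['img'][210:300,80:224,::-1]
a=q['img'][170:260,205:349,::-1]
cv2.imwrite('pics/n5.png',cv2.convertScaleAbs(np.vstack([cv2.resize(x,(480,300),interpolation=cv2.INTER_CUBIC) for x in(a,b)]),alpha=1.5))
E
```

```text
ee_pos: [569.1, 31.6, 234.1]
clock: 10.07
ee_pos: [634.1, -134.8, 237.9]
tcp_rot: [-2.232, -2.21, 0.0]
contact_force: [0.2, 0.7, -0.1]
width: 1.001
grip_force: 0.0
at [ 634.1 -134.8  237.9] az -0.6 tilt 0.04 w 1.001 j6 -0.2 t 10.075
[[[0.01,0.06,1.61],-0.1],[[0.01,0.06,1.61],-0.1],[[0.01,0.06,1.61],-0.1],[[0.01,0.06,1.61],-0.1],[[0.01,0.06,1.61],-0.1],[[0.01,0.06,1.61],-0.1]]
```

View pics/n5.png

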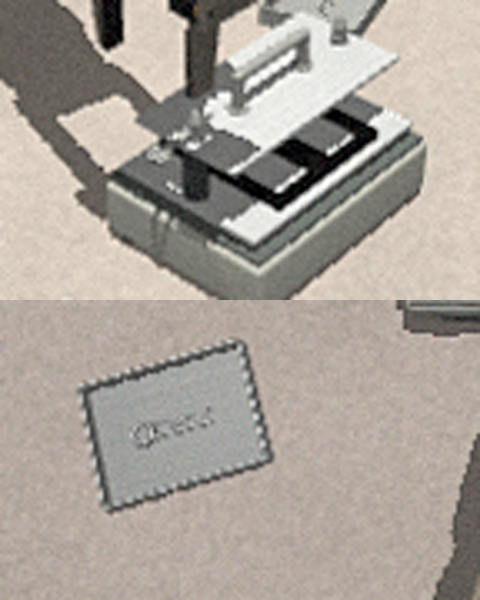

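Clip a is lying in the dish (coil at (145,435) in the crop), and coil b shows at (158,155). Descend on b.

```bash
python3 -m jog '[[[0,0.2,2],-0.6],[[0,0.15,2],0],[[0,0,2],0],[[0,0,2],0],[[0,0,1.7],0],[[0,0,0],0]]' 0 20 | grep -v rot
python3 -m jog '[[[0,0,0],0],[[0,0,0],0],[[0,0,0],0],[[0,0,0],0],[[0,0,0],0],[[0,0,0],0],[[0,0,0],0],[[0,0,0],0]]' 255 20
python3 -m jog '[[[0,0,0],0],[[-0.5,0,0],0],[[-0.7,0,0],0],[[-0.8,0,0],0],[[-1,0,0],0],[[-1,0,0],0],[[-1,0,0],0],[[-0.8,0,0],0]]' 255 40 
python3 -m jog '[[[0,0,-1.5],0],[[0,0,-3],0],[[0,0,-3],0],[[0,0,-2],0],[[0,0,0],0]]'
python3 - <<'E'
from h import *
go(445,292,240,16,13)
E
```

```text
clock: 10.92
ee_pos: [637.0, -135.1, 139.1]
contact_force: [-0.4, 0.1, 0.1]
width: 0.999
grip_force: 0.0
clock: 11.92
ee_pos: [637.9, -135.2, 140.9]
tcp_rot: [-2.22, -2.222, 0.0]
contact_force: [0.1, 0.3, 0.2]
width: 0.228
grip_force: 20.0
clock: 12.92
ee_pos: [638.1, -194.1, 141.0]
tcp_rot: [2.221, 2.222, -0.0]
contact_force: [-0.1, -0.9, 0.1]
width: 0.217
grip_force: 40.0
clock: 13.55
ee_pos: [639.0, -193.3, 238.1]
tcp_rot: [2.218, 2.22, 0.003]
contact_force: [1.3, 0.9, -1.2]
width: 0.216
grip_force: 40.0
at [ 639.  -193.3  238.1] az 0.1 tilt 0.19 w 0.216 j6 -0.3 t 13.55
[[[3.73,-1.49,-0.01],-1.2],[[3.77,-1.41,-0.01],-1.2],[[3.79,-1.33,-0.01],-1.2],[[3.82,-1.25,-0.01],-1.2],[[3.85,-1.16,-0.01],-1.2],[[3.87,-1.08,-0.01],-1.2],[[3.89,-1.0,-0.01],-1.2],[[3.91,-0.91,-0.01],-1.2],[[3.93,-0.83,-0.01],-1.2],[[3.95,-0.75,-0.01],-1.2],[[3.97,-0.66,-0.01],-1.2],[[3.98,-0.58,-0.01],-1.2],[[3.99,-0.49,-0.01],-1.2]]
```

```bash
python3 -m jog '[[[3.73,-1.49,0],-1.2],[[3.77,-1.41,0],-1.2],[[3.79,-1.33,0],-1.2],[[3.82,-1.25,0],-1.2],[[3.85,-1.16,0],-1.2],[[3.87,-1.08,0],-1.2],[[3.89,-1.0,0],-1.2],[[3.91,-0.91,0],-1.2]]'|grep -E 'ee|wid'
python3 -m jog '[[[3.93,-0.83,0],-1.2],[[3.95,-0.75,0],-1.2],[[3.97,-0.66,0],-1.2],[[3.98,-0.58,0],-1.2],[[3.99,-0.49,0],-1.2],[[0,0,4],0],[[0,0,4],0],[[0,0,0],0]]'
python3 - <<'E'
from h import *
go(446,293,22,16,6)
s=snap('top'); q=snap('scene')
a=s['img'][200:300,60:220,::-1]; b=q['img'][120:220,225:385,::-1]
cv2.imwrite('pics/n6.png',cv2.convertScaleAbs(np.vstack([cv2.resize(x,(480,300),interpolation=cv2.INTER_CUBIC) for x in(a,b)]),alpha=1.5))
E
```

```text
ee_pos: [517.9, 106.6, 234.8]
width: 0.219
clock: 15.55
ee_pos: [442.8, 291.0, 152.7]
tcp_rot: [-1.897, -2.501, 0.011]
contact_force: [0.4, -0.5, 0.7]
width: 0.217
grip_force: 40.0
at [442.8 291.  152.7] az 15.7 tilt 0.42 w 0.217 j6 0.31 t 15.55
[[[0.02,0.06,2.18],-0.1],[[0.02,0.06,2.18],-0.1],[[0.02,0.06,2.18],-0.1],[[0.02,0.06,2.18],-0.1],[[0.02,0.06,2.18],-0.1],[[0.02,0.06,2.18],-0.1]]
```

View pics/n6.png

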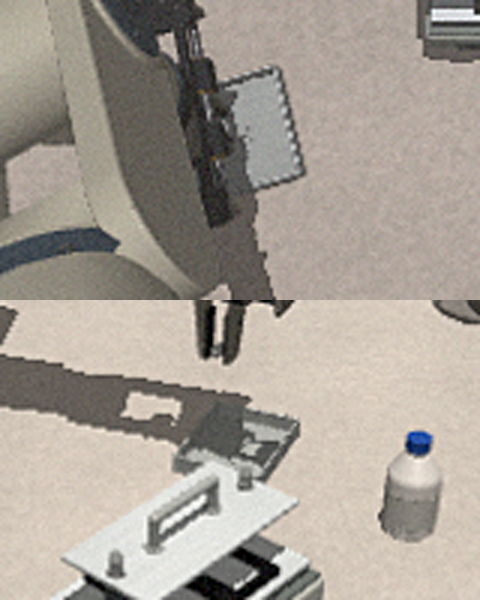

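```bash
python3 -m jog '[[[0,0.35,2.5],0],[[0,0,2.5],0],[[0,0,2.5],0],[[0,0,2.5],0],[[0,0,2],0],[[0,0,1],0],[[0,0,0],0]]'
python3 -m jog '[[[0,0,0],0],[[0,0,0],0],[[0,0,0],0]]' 140 20
python3 -m jog '[[[0,0,-3],0],[[0,0,-4],0],[[0,0,-5],0],[[0,0,-5],0],[[0,0,-4],0],[[0,0,0],0]]'
python3 - <<'E'
from h import *
p=go(639.5,5.5,235,1,8); go(639.5,5.5,165,1,4,p)
E
```

```text
clock: 16.52
ee_pos: [449.3, 293.7, 26.5]
tcp_rot: [1.899, 2.503, 0.001]
contact_force: [-0.7, 0.7, 0.2]
width: 0.217
grip_force: 40.0
clock: 16.9
ee_pos: [449.1, 293.7, 26.5]
tcp_rot: [1.898, 2.503, 0.001]
contact_force: [-0.1, 1.2, -0.0]
width: 0.451
grip_force: 0.0
clock: 17.65
ee_pos: [450.5, 294.5, 239.5]
tcp_rot: [1.897, 2.501, 0.009]
contact_force: [1.1, 0.5, -0.2]
width: 0.451
grip_force: 0.0
at [450.5 294.5 239.5] az 15.6 tilt 0.37 w 0.451 j6 0.3 t 17.65
[[[-4.12,1.3,0.06],1.8],[[-4.07,1.43,0.06],1.8],[[-4.02,1.56,0.06],1.8],[[-3.97,1.69,0.06],1.8],[[-3.92,1.82,0.06],1.8],[[-3.86,1.94,0.06],1.8],[[-3.79,2.06,0.06],1.8],[[-3.73,2.18,0.06],1.8]]
[[[0.0,0.0,1.75],-0.0],[[0.0,0.0,1.75],-0.0],[[0.0,0.0,1.75],-0.0],[[0.0,0.0,1.75],-0.0]]
```

```bash
python3 -m jog '[[[-4.12,1.3,0],1.8],[[-4.07,1.43,0],1.8],[[-4.02,1.56,0],1.8],[[-3.97,1.69,0],1.8],[[-3.92,1.82,0],1.8],[[-3.86,1.94,0],1.8],[[-3.79,2.06,0],1.8],[[-3.73,2.18,0],1.8]]' 100 20 |grep ee
python3 -m jog '[[[0,0,0],0],[[0,0,0],0]]'
python3 - <<'E'
from h import *
go(639.5,5.5,165,1,4)
s=snap('top'); q=snap('scene')
a=s['img'][200:290,80:224,::-1]; b=q['img'][150:240,225:369,::-1]
cv2.imwrite('pics/n7.png',cv2.convertScaleAbs(np.vstack([cv2.resize(x,(480,300),interpolation=cv2.INTER_CUBIC) for x in(a,b)]),alpha=1.5))
E
```

```text
ee_pos: [638.4, 3.5, 234.5]
clock: 18.9
ee_pos: [637.5, 5.0, 234.8]
tcp_rot: [-2.196, -2.244, 0.002]
contact_force: [0.2, 0.9, -0.4]
width: 0.609
grip_force: 0.0
at [637.5   5.  234.8] az 1.2 tilt 0.12 w 0.609 j6 -0.02 t 18.9
[[[0.01,0.05,1.74],0.1],[[0.01,0.05,1.74],0.1],[[0.01,0.05,1.74],0.1],[[0.01,0.05,1.74],0.1]]
```

View pics/n7.png

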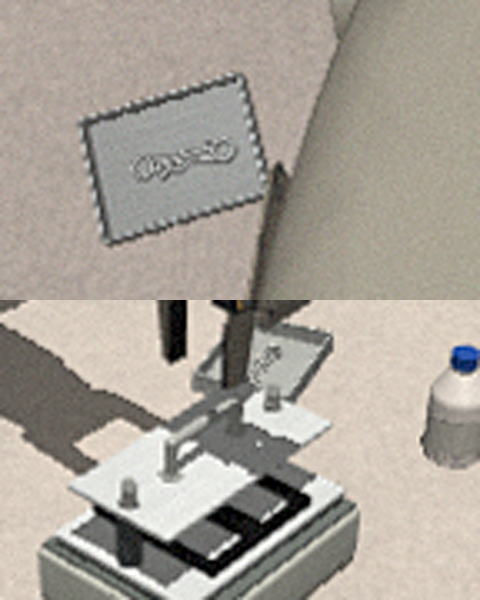

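Both clips are in the dish (coils at (145,167) and (225,150)) and the posts are free. Grip the handle and lift.

```bash
python3 -m jog '[[[0.05,0.2,2],0],[[0,0,2],0],[[0,0,2],0],[[0,0,1],0],[[0,0,0],0]]' 100 20|grep -v rot
python3 -m jog '[[[0,0,0],0],[[0,0,0],0],[[0,0,0],0],[[0,0,0],0],[[0,0,0],0],[[0,0,0],0],[[0,0,0],0],[[0,0,0],0]]' 255 50
python3 -m jog '[[[0,0,-0.5],0],[[0,0,-0.8],0],[[0,0,-0.8],0],[[0,0,-0.8],0],[[0,0,-0.8],0],[[0,0,-0.8],0],[[0,0,-0.8],0],[[0,0,0],0]]'
```

```text
clock: 19.62
ee_pos: [639.7, 5.6, 164.8]
contact_force: [0.8, 0.1, -0.3]
width: 0.609
grip_force: 0.0
clock: 20.62
ee_pos: [640.3, 5.3, 166.1]
tcp_rot: [-2.197, -2.245, 0.0]
contact_force: [-1.9, -1.1, 2.9]
width: 0.114
grip_force: 50.0
clock: 21.62
ee_pos: [640.8, 5.3, 219.8]
tcp_rot: [2.197, 2.245, 0.001]
contact_force: [-0.7, 0.4, -4.6]
width: 0.12
grip_force: 50.0
```

Run:
```python
from h import *
p=go(640.3,5.3,235,1.2,2);p=go(400,-5,235,1,8,p); go(400,-5,45,1,8,p)
```

```text
at [640.8   5.3 219.8] az 1.2 tilt 0.08 w 0.12 j6 -0.02 t 21.625
[[[0.0,-0.03,-0.76],0.0],[[0.0,-0.03,-0.76],0.0]]
[[[-0.07,-3.01,0.0],0.0],[[-0.07,-3.01,0.0],0.0],[[-0.07,-3.01,0.0],0.0],[[-0.07,-3.01,0.0],0.0],[[-0.07,-3.01,0.0],0.0],[[-0.07,-3.01,0.0],0.0],[[-0.07,-3.01,0.0],0.0],[[-0.07,-3.01,0.0],0.0]]
[[[0.0,0.0,2.38],-0.0],[[0.0,0.0,2.38],-0.0],[[0.0,0.0,2.38],-0.0],[[0.0,0.0,2.38],-0.0],[[0.0,0.0,2.38],-0.0],[[0.0,0.0,2.38],-0.0],[[0.0,0.0,2.38],-0.0],[[0.0,0.0,2.38],-0.0]]
```

```bash
python3 -m jog '[[[0,0,-0.8],0],[[0,-1,-0.8],0],[[-0.1,-2,0],0],[[-0.1,-3,0],0],[[-0.1,-3,0],0],[[-0.1,-3,0],0],[[-0.1,-3,0],0],[[-0.1,-3,0],0]]'|grep -E 'ee|wid'
python3 -m jog '[[[-0.1,-3,0],0],[[0,-2,0],0],[[0,-1,1],0],[[0,0,2.5],0],[[0,0,3],0],[[0,0,3],0],[[0,0,3],0],[[0,0,2],0]]'|grep -E 'ee|wid'
python3 -m jog '[[[0,0,2],0],[[0,0,1],0],[[0,0,0],0],[[0,0,0],0]]'
```

```text
ee_pos: [459.0, -4.7, 235.4]
width: 0.119
ee_pos: [400.5, -6.8, 88.4]
width: 0.117
clock: 24.12
ee_pos: [401.2, -6.9, 60.5]
tcp_rot: [2.197, 2.245, 0.001]
contact_force: [-0.5, 0.5, -5.2]
width: 0.116
grip_force: 50.0
```

```bash
python3 -m jog '[[[0,0,1],0],[[0,0,1],0],[[0,0,1],0],[[0,0,0.3],0],[[0,0,0.3],0],[[0,0,0],0],[[0,0,0],0]]'
```

```text
clock: 25.0
ee_pos: [400.4, -6.9, 24.1]
tcp_rot: [-2.197, -2.245, 0.0]
contact_force: [-2.1, -0.9, -1.5]
width: 0.118
grip_force: 50.0
```

```bash
python3 -m jog '[[[0,0,0.1],0],[[0,0,0],0]]'|grep -E 'ee|force'
python3 -m jog '[[[0,0,0],0],[[0,0,0],0],[[0,0,0],0]]' 120 20 |grep -E 'ee|force|wid'
python3 -m jog '[[[0,0,-3],0],[[0,0,-4],0],[[0,0,-5],0],[[0,0,-5],0],[[0,-3,-4],0],[[0,-3,0],0],[[0,0,0],0]]'
python3 - <<'E'
from h import *
import pickle
s=snap('top'); q=snap('scene'); pickle.dump(s,open('top2.pkl','wb')); pickle.dump(q,open('scene2.pkl','wb'))
a=s['img'][140:290,160:400,::-1]
b=cv2.resize(q['img'][195:265,250:362,::-1],(480,300),interpolation=cv2.INTER_CUBIC)
cv2.imwrite('pics/n8.png',cv2.convertScaleAbs(np.vstack([cv2.resize(a,(480,300),interpolation=cv2.INTER_CUBIC),b]),alpha=1.6))
E
```

```text
ee_pos: [400.4, -6.9, 23.9]
contact_force: [-7.4, 0.2, 21.9]
grip_force: 50.0
ee_pos: [401.0, -6.9, 23.0]
contact_force: [-0.2, -0.4, -0.1]
width: 0.418
grip_force: 0.0
clock: 26.5
ee_pos: [339.4, -8.2, 233.2]
tcp_rot: [2.197, 2.245, 0.001]
contact_force: [-0.7, -1.1, -0.1]
width: 0.524
grip_force: 0.0
```

View pics/n8.png

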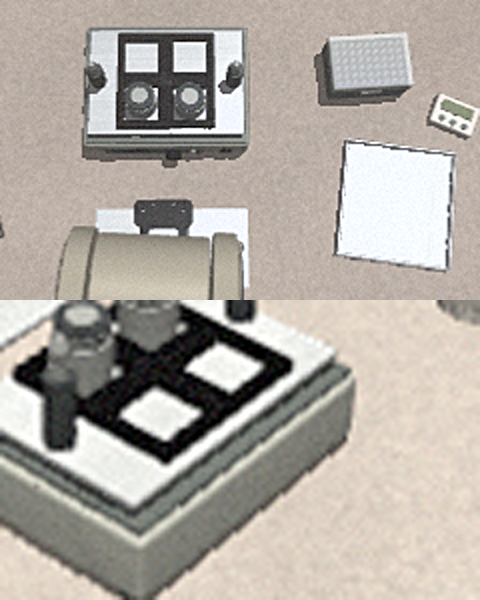

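Two jars, in the front pockets: lids at crop (138,95) and (190,97). The back pockets are empty, and the plate lies on the bench, partly hidden by the arm.

Run:
```python
from h import *
import pickle
s=pickle.load(open('top2.pkl','rb'))
for u in[(229,187.5),(255,188.5)]: print(atz(s,u,141).round(1))
p=go(604,-31,230,0,8); p=go(604,-31,106,0,6,p); p=go(604,-31,200,0,5,p);p=go(466,-383,200,0,10,p);go(466,-383,26,0,8,p)
```

```text
[602.5  41.6 141. ]
[600.9 -31.6 141. ]
at [341.2  -8.2 233. ] az 1.2 tilt 0.06 w 0.528 j6 -0.05 t 26.6
[[[-0.36,3.28,0.04],0.2],[[-0.35,3.28,0.04],0.2],[[-0.34,3.28,0.04],0.2],[[-0.33,3.28,0.04],0.2],[[-0.32,3.28,0.04],0.2],[[-0.31,3.28,0.04],0.2],[[-0.3,3.28,0.04],0.2],[[-0.29,3.28,0.04],0.2]]
[[[0.0,0.0,2.07],-0.0],[[0.0,0.0,2.07],-0.0],[[0.0,0.0,2.07],-0.0],[[0.0,0.0,2.07],-0.0],[[0.0,0.0,2.07],-0.0],[[0.0,0.0,2.07],-0.0]]
[[[0.0,0.0,-1.88],-0.0],[[0.0,0.0,-1.88],-0.0],[[0.0,0.0,-1.88],-0.0],[[0.0,0.0,-1.88],-0.0],[[0.0,0.0,-1.88],-0.0]]
[[[-3.52,-1.38,0.0],-0.0],[[-3.52,-1.38,0.0],-0.0],[[-3.52,-1.38,0.0],-0.0],[[-3.52,-1.38,0.0],-0.0],[[-3.52,-1.38,0.0],-0.0],[[-3.52,-1.38,0.0],-0.0],[[-3.52,-1.38,0.0],-0.0],[[-3.52,-1.38,0.0],-0.0],[[-3.52,-1.38,0.0],-0.0],[[-3.52,-1.38,0.0],-0.0]]
[[[0.0,0.0,2.17],-0.0],[[0.0,0.0,2.17],-0.0],[[0.0,0.0,2.17],-0.0],[[0.0,0.0,2.17],-0.0],[[0.0,0.0,2.17],-0.0],[[0.0,0.0,2.17],-0.0],[[0.0,0.0,2.17],-0.0],[[0.0,0.0,2.17],-0.0]]
```

```bash
python3 -m jog '[[[-0.36,3.28,0],0.2],[[-0.35,3.28,0],0.2],[[-0.34,3.28,0],0.2],[[-0.33,3.28,0],0.2],[[-0.32,3.28,0],0.2],[[-0.31,3.28,0],0.2],[[-0.3,3.28,0],0],[[-0.29,3.15,0],0]]' 0 20 |grep ee
python3 -m jog '[[[0,0,2.5],0],[[0,0,2.5],0],[[0,0,2],0],[[0,0,1.5],0],[[0,0,0],0]]'|grep -E 'ee|force|wid'
```

```text
ee_pos: [603.9, -31.7, 231.4]
ee_pos: [601.5, -31.6, 146.2]
contact_force: [-0.7, 0.2, 0.5]
width: 1.003
grip_force: 0.0
```

Run:
```python
from h import *
go(603,-31,106,0,2)
```

```text
at [601.5 -31.6 146.2] az 0.0 tilt 0.16 w 1.003 j6 -0.06 t 28.225
[[[0.03,0.07,2.01],0.0],[[0.03,0.07,2.01],0.0]]
```

```bash
python3 -m jog '[[[0,0.1,1.5],0],[[0,0.05,1.5],0],[[0,0,1],0],[[0,0,0],0]]'|grep -E 'ee|force|wid'
python3 -m jog '[[[0,0,0],0],[[0,0,0],0],[[0,0,0],0],[[0,0,0],0],[[0,0,0],0],[[0,0,0],0],[[0,0,0],0]]' 255 40|grep -E 'ee|force|wid'
python3 -m jog '[[[0,0,-0.8],0],[[0,0,-1.5],0],[[0,0,-2],0],[[0,0,-2],0],[[0,0,-2],0],[[0,0,-2],0],[[0,0,0],0]]'|grep -E 'ee|force|wid'
```

```text
ee_pos: [602.8, -31.6, 107.0]
contact_force: [-0.2, 0.1, 0.1]
width: 0.996
grip_force: 0.0
ee_pos: [603.6, -31.6, 108.1]
contact_force: [0.4, 0.5, 0.8]
width: 0.492
grip_force: 40.0
ee_pos: [604.4, -31.7, 213.2]
contact_force: [0.1, -0.1, -3.6]
width: 0.492
grip_force: 40.0
```

```bash
python3 -m jog '[[[-2,-0.8,0],0],[[-3.5,-1.4,0],0],[[-4,-1.6,0],0],[[-4,-1.6,0],0],[[-4,-1.6,0],0],[[-4,-1.6,0],0],[[-4,-1.6,0],0],[[-4,-1.6,0],0]]'|grep -E 'ee|force|wid'
python3 -m jog '[[[-3.5,-1.4,0],0],[[-2,-0.7,2],0],[[0,0,3],0],[[0,0,3],0],[[0,0,3],0],[[0,0,2],0],[[0,0,1],0],[[0,0,0],0]]'|grep -E 'ee|force|wid'
python3 - <<'E'
from h import *
go(466,-383,26,0,4)
E
```

```text
ee_pos: [483.6, -328.2, 210.0]
contact_force: [-0.0, -0.4, -4.4]
width: 0.49
grip_force: 40.0
ee_pos: [463.9, -381.0, 69.7]
contact_force: [-0.1, 1.2, -4.4]
width: 0.494
grip_force: 40.0
at [ 463.9 -381.    69.7] az 0.0 tilt 0.13 w 0.494 j6 -0.69 t 32.475
[[[-0.05,0.05,1.09],0.0],[[-0.05,0.05,1.09],0.0],[[-0.05,0.05,1.09],0.0],[[-0.05,0.05,1.09],0.0]]
```

```bash
python3 -m jog '[[[0,0,1.5],0],[[0,0,1.5],0],[[0,0,1],0],[[0,0,0.2],0],[[0,0,0],0],[[0,0,0],0]]'|grep -E 'ee|force|wid'
```

```text
ee_pos: [465.0, -382.0, 29.4]
contact_force: [-0.4, -0.4, -3.8]
width: 0.491
grip_force: 40.0
```

```bash
python3 -m jog '[[[0,0,0.2],0],[[0,0,0.1],0],[[0,0,0],0],[[0,0,0],0]]'|grep -E 'ee|force|wid'
```

```text
ee_pos: [464.8, -381.7, 26.1]
contact_force: [0.6, 1.2, -1.6]
width: 0.488
grip_force: 40.0
```

```bash
python3 -m jog '[[[0,0,0],0],[[0,0,0],0],[[0,0,0],0],[[0,0,0],0]]' 0 20|grep -E 'ee|force|wid'
python3 -m jog '[[[0,0,-2],0],[[0,0,-4],0],[[0,0,-5],0],[[0,0,-5],0],[[0,0,-4],0],[[0,0,0],0]]'|grep -E 'ee|force|wid'
python3 - <<'E'
from h import *
go(603,41,222,0,12)
s=snap('top'); q=snap('scene')
a=s['img'][200:290,310:454,::-1];b=q['img'][220:310,100:244,::-1]
cv2.imwrite('pics/n9.png',cv2.convertScaleAbs(np.vstack([cv2.resize(x,(480,300),interpolation=cv2.INTER_CUBIC) for x in(a,b)]),alpha=1.4))
E
```

```text
ee_pos: [464.7, -381.8, 26.0]
contact_force: [-0.3, -0.3, -0.3]
width: 0.903
grip_force: 0.0
ee_pos: [466.3, -383.1, 231.1]
contact_force: [0.3, -0.1, -0.5]
width: 1.0
grip_force: 0.0
at [ 466.3 -383.1  231.1] az 0.0 tilt 0.44 w 1.0 j6 -0.69 t 34.975
[[[3.53,1.14,0.08],0.0],[[3.53,1.14,0.08],0.0],[[3.53,1.14,0.08],0.0],[[3.53,1.14,0.08],0.0],[[3.53,1.14,0.08],0.0],[[3.53,1.14,0.08],0.0],[[3.53,1.14,0.08],0.0],[[3.53,1.14,0.08],0.0],[[3.53,1.14,0.08],0.0],[[3.53,1.14,0.08],0.0],[[3.53,1.14,0.08],0.0],[[3.53,1.14,0.08],0.0]]
```

View pics/n9.png

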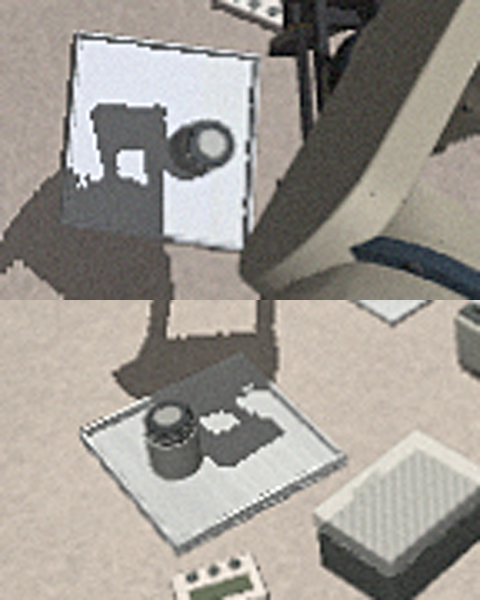

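Jar one stands upright in the tray (lid at (212,142)), well inside the walls. Now jar two.

```bash
python3 -m jog '[[[3.5,1.1,0],0],[[3.5,1.1,0],0],[[3.5,1.15,0],0],[[3.55,1.15,0],0],[[3.55,1.15,0],0],[[3.55,1.15,0],0],[[3.55,1.15,0],0],[[3.55,1.15,0],0]]' 0 20|grep -E 'ee'
python3 -m jog '[[[3.55,1.15,0],0],[[3.55,1.15,0],0],[[3.55,1.15,0],0],[[3.4,1.1,0.5],0],[[0,0,2],0],[[0,0,2.5],0],[[0,0,2],0],[[0,0,0],0]]'|grep -E 'ee|force'
python3 - <<'E'
from h import *
go(603,41.3,107,0,3)
E
```

```text
ee_pos: [554.7, -97.8, 224.5]
ee_pos: [598.7, 41.3, 153.3]
contact_force: [0.9, 0.0, -0.7]
grip_force: 0.0
at [598.7  41.3 153.3] az 0.0 tilt 0.32 w 1.0 j6 0.07 t 37.075
[[[0.0,0.14,1.54],0.0],[[0.0,0.14,1.54],0.0],[[0.0,0.14,1.54],0.0]]
```

```bash
python3 -m jog '[[[0,0.35,1.5],0],[[0,0,1.6],0],[[0,0,1.4],0],[[0,0,0],0]]'|grep -E 'ee|force|wid'
python3 -m jog '[[[0,0,0],0],[[0,0,0],0],[[0,0,0],0],[[0,0,0],0],[[0,0,0],0],[[0,0,0],0],[[0,0,0],0]]' 255 40|grep -E 'ee|force|wid'
python3 -m jog '[[[0,0,-0.8],0],[[0,0,-1.5],0],[[0,0,-2],0],[[0,0,-2],0],[[0,0,-2],0],[[0,0,-2],0],[[0,0,0],0]]'|grep -E 'ee|force|wid'
```

```text
ee_pos: [603.4, 41.3, 109.5]
contact_force: [-0.3, -0.5, -0.2]
width: 1.004
grip_force: 0.0
ee_pos: [604.4, 41.4, 111.1]
contact_force: [-1.9, -0.3, 4.0]
width: 0.492
grip_force: 40.0
ee_pos: [605.6, 41.5, 216.2]
contact_force: [0.4, -0.3, -4.2]
width: 0.486
grip_force: 40.0
```

```bash
python3 -m jog '[[[-2,-0.8,0],0],[[-3.5,-1.3,0],0],[[-4,-1.5,0],0],[[-4,-1.5,0],0],[[-4,-1.5,0],0],[[-4,-1.5,0],0],[[-4,-1.5,0],0],[[-4,-1.5,0],0]]'|grep -E 'ee|force|wid'
python3 -m jog '[[[-3.5,-1.3,0],0],[[-2.4,-0.9,2],0],[[0,0,3],0],[[0,0,3],0],[[0,0,3],0],[[0,0,2],0],[[0,0,1],0],[[0,0,0],0]]'|grep -E 'ee|force|wid'
python3 -m jog '[[[0,0,1.5],0],[[0,0,1.5],0],[[0,0,1],0],[[0,0,0],0],[[0,0,0],0]]'|grep -E 'ee|force|wid'
```

```text
ee_pos: [491.6, -255.3, 213.0]
contact_force: [0.1, -0.2, -3.9]
width: 0.489
grip_force: 40.0
ee_pos: [470.7, -312.6, 73.3]
contact_force: [-0.4, -0.7, -3.4]
width: 0.489
grip_force: 40.0
ee_pos: [471.8, -312.8, 34.1]
contact_force: [0.1, 0.6, -2.7]
width: 0.487
grip_force: 40.0
```

```bash
python3 -m jog '[[[0,0,0.3],0],[[0,0,0.2],0],[[0,0,0],0],[[0,0,0],0]]'|grep -E 'ee|force|wid'
```

```text
ee_pos: [471.8, -312.8, 29.2]
contact_force: [0.6, 0.9, -1.8]
width: 0.488
grip_force: 40.0
```

```bash
python3 -m jog '[[[0,0,0.05],0],[[0,0,0],0]]'|grep -E 'ee|force|wid'
python3 -m jog '[[[0,0,0],0],[[0,0,0],0],[[0,0,0],0],[[0,0,0],0]]' 0 20|grep -E 'ee|force|wid'
python3 -m jog '[[[0,0,-2],0],[[0,0,-4],0],[[0,0,-5],0],[[0,0,-5],0],[[0,0,-4],0],[[0,0,0],0]]'|grep -E 'ee|force|wid'
python3 - <<'E'
from h import *
s=snap('top'); import pickle; pickle.dump(s,open('top3.pkl','wb'))
pickle.dump(snap('scene'),open('scene3.pkl','wb'))
p=go(400.7,-6.9,150,1.2,10); go(400.7,-6.9,24,1.2,8,p)
E
```

```text
ee_pos: [471.8, -312.8, 29.1]
contact_force: [-1.1, 0.7, 5.5]
width: 0.487
grip_force: 40.0
ee_pos: [471.7, -312.7, 28.4]
contact_force: [0.3, 0.2, 0.4]
width: 0.904
grip_force: 0.0
ee_pos: [473.3, -313.8, 231.9]
contact_force: [-0.7, -0.0, 0.2]
width: 0.999
grip_force: 0.0
at [ 471.5 -312.6  228.2] az 0.0 tilt 0.01 w 1.004 j6 -0.59 t 44.05
[[[3.06,-0.71,0.78],-0.1],[[3.06,-0.7,0.78],-0.1],[[3.06,-0.69,0.78],-0.1],[[3.06,-0.69,0.78],-0.1],[[3.06,-0.68,0.78],-0.1],[[3.06,-0.67,0.78],-0.1],[[3.07,-0.67,0.78],-0.1],[[3.07,-0.66,0.78],-0.1],[[3.07,-0.66,0.78],-0.1],[[3.07,-0.65,0.78],-0.1]]
[[[0.0,0.0,1.57],-0.0],[[0.0,0.0,1.57],-0.0],[[0.0,0.0,1.57],-0.0],[[0.0,0.0,1.57],-0.0],[[0.0,0.0,1.57],-0.0],[[0.0,0.0,1.57],-0.0],[[0.0,0.0,1.57],-0.0],[[0.0,0.0,1.57],-0.0]]
```

```bash
python3 -m jog '[[[3,-0.7,0.8],-0.1],[[3.1,-0.7,0.8],-0.1],[[3.1,-0.7,0.8],-0.1],[[3.1,-0.7,0.8],-0.1],[[3.1,-0.7,0.8],-0.2],[[3.1,-0.7,0.8],-0.2],[[3.1,-0.7,0.8],-0.2],[[3,-0.6,0.8],-0.2]]' 110 20|grep ee
python3 -m jog '[[[3.05,-0.6,0.8],0],[[3.05,-0.6,0.8],0],[[0,0,3],0],[[0,0,3],0],[[0,0,2],0],[[0,0,0],0]]'|grep -E 'ee|wid'
python3 - <<'E'
from h import *
go(400.7,-6.9,24,1.2,4)
s=snap('top')
I=s['img'].astype(int)
# darkness map in tray: lid blobs
from itertools import product
for P in([473,-313],[465,-382]):
    u=proj(s,np.array([[*P,59.]]))[0]; print('jar lid expected px',u.round(1), I[int(u[1])-6:int(u[1])+7:2,int(u[0])-10:int(u[0])+11:2].mean(2).astype(int).tolist())
E
```

```text
ee_pos: [413.0, -66.0, 162.7]
ee_pos: [398.8, -6.4, 66.4]
width: 0.569
at [398.8  -6.4  66.4] az 1.2 tilt 0.33 w 0.569 j6 -0.04 t 45.8
[[[-0.01,0.05,1.06],0.0],[[-0.01,0.05,1.06],0.0],[[-0.01,0.05,1.06],0.0],[[-0.01,0.05,1.06],0.0]]
jar lid expected px [350.1 239.2] [[162, 165, 176, 160, 77, 81, 136, 170, 162, 160, 160], [169, 121, 48, 66, 63, 57, 61, 70, 164, 163, 157], [67, 74, 70, 63, 134, 141, 139, 63, 113, 161, 160], [48, 81, 65, 98, 142, 136, 132, 105, 53, 162, 163], [51, 64, 69, 81, 138, 137, 138, 95, 54, 163, 120], [50, 60, 52, 67, 93, 141, 104, 63, 78, 179, 58], [53, 54, 76, 49, 65, 64, 59, 47, 159, 92, 65]]
jar lid expected px [374.  242.5] [[163, 171, 136, 100, 88, 89, 98, 167, 158, 158, 164], [135, 63, 72, 58, 60, 75, 53, 73, 147, 159, 169], [47, 74, 56, 70, 134, 135, 132, 68, 98, 162, 164], [51, 66, 62, 99, 129, 132, 136, 112, 51, 169, 143], [52, 79, 56, 75, 138, 135, 133, 113, 51, 164, 125], [53, 50, 67, 61, 79, 136, 116, 61, 95, 164, 157], [56, 55, 54, 54, 64, 62, 58, 58, 161, 160, 144]]
```

```bash
python3 -m jog '[[[-0.05,0.2,1.2],0],[[0,0,1.2],0],[[0,0,1.2],0],[[0,0,0.6],0],[[0,0,0],0]]'|grep -E 'ee|force|wid'
python3 -m jog '[[[0,0,0],0],[[0,0,0],0],[[0,0,0],0],[[0,0,0],0],[[0,0,0],0],[[0,0,0],0],[[0,0,0],0]]' 255 50
python3 -m jog '[[[0,0,-0.8],0],[[0,0,-1.5],0],[[0,0,-2.5],0],[[0,0,-3],0],[[0,0,-4],0],[[0,0,-4],0],[[0,0,-4],0],[[0,0,0],0]]'
python3 - <<'E'
from h import *
go(640.3,5.3,232,1.2,9)
E
```

```text
ee_pos: [403.0, -6.9, 26.0]
contact_force: [-0.2, 0.3, 0.6]
width: 0.567
grip_force: 0.0
clock: 47.35
ee_pos: [401.9, -6.9, 26.4]
tcp_rot: [-2.196, -2.244, 0.003]
contact_force: [-4.5, -0.2, 6.1]
width: 0.116
grip_force: 50.0
clock: 48.35
ee_pos: [405.2, -6.9, 227.1]
tcp_rot: [2.194, 2.242, 0.007]
contact_force: [1.1, -1.0, -5.0]
width: 0.112
grip_force: 50.0
at [405.2  -6.9 227.1] az 1.2 tilt 0.36 w 0.112 j6 -0.04 t 48.35
[[[0.08,2.61,-0.05],0.0],[[0.08,2.61,-0.05],0.0],[[0.08,2.61,-0.05],0.0],[[0.08,2.61,-0.05],0.0],[[0.08,2.61,-0.05],0.0],[[0.08,2.61,-0.05],0.0],[[0.08,2.61,-0.05],0.0],[[0.08,2.61,-0.05],0.0],[[0.08,2.61,-0.05],0.0]]
```

```bash
python3 -m jog '[[[0.08,1.6,-0.5],0],[[0.08,2.6,0],0],[[0.08,2.6,0],0],[[0.08,2.6,0],0],[[0.08,2.6,0],0],[[0.08,2.6,0],0],[[0.08,2.6,0],0],[[0.08,2.6,0],0]]'|grep -E 'ee|force|wid'
python3 -m jog '[[[0.08,2.3,0],0],[[0,1.2,0],0],[[0,0.6,0],0],[[0,0,0],0],[[0,0,0],0],[[0,0,0],0]]'
python3 - <<'E'
from h import *
go(640.3,5.3,215,1.2,2)
E
```

```text
ee_pos: [601.9, 4.0, 226.6]
contact_force: [0.4, 0.3, -4.5]
width: 0.113
grip_force: 50.0
clock: 50.1
ee_pos: [641.7, 5.4, 229.7]
tcp_rot: [2.197, 2.245, 0.0]
contact_force: [-0.4, 0.1, -4.5]
width: 0.11
grip_force: 50.0
at [641.7   5.4 229.7] az 1.2 tilt 0.01 w 0.11 j6 -0.02 t 50.1
[[[-0.01,-0.07,0.74],0.0],[[-0.01,-0.07,0.74],0.0]]
```

```bash
python3 -m jog '[[[0,-0.1,1],0],[[0,0,1],0],[[0,0,0.4],0],[[0,0,0],0],[[0,0,0],0],[[0,0,0],0]]'
```

```text
clock: 50.85
ee_pos: [641.4, 5.5, 205.8]
tcp_rot: [2.197, 2.245, 0.001]
contact_force: [0.1, 0.5, -5.0]
width: 0.118
grip_force: 50.0
```

```bash
python3 -m jog '[[[0,-0.05,0.5],0],[[0,0,0.5],0],[[0,0,0.4],0],[[0,0,0],0],[[0,0,0],0]]'
```

```text
clock: 51.48
ee_pos: [640.7, 5.5, 191.6]
tcp_rot: [2.197, 2.245, 0.0]
contact_force: [-0.6, -0.9, -5.3]
width: 0.115
grip_force: 50.0
```

Both holes are over the post tips with no contact load. I keep lowering.

```bash
python3 -m jog '[[[0,0,0.4],0],[[0,0,0.4],0],[[0,0,0.4],0],[[0,0,0.3],0],[[0,0,0.3],0],[[0,0,0],0],[[0,0,0],0]]'
```

```text
clock: 52.35
ee_pos: [640.7, 5.5, 173.6]
tcp_rot: [2.197, 2.245, 0.0]
contact_force: [-1.4, 1.1, -4.2]
width: 0.117
grip_force: 50.0
```

```bash
python3 -m jog '[[[0,0,0.2],0],[[0,0,0.2],0],[[0,0,0.1],0],[[0,0,0],0],[[0,0,0],0]]'
```

```text
clock: 52.98
ee_pos: [640.8, 5.4, 168.6]
tcp_rot: [2.197, 2.245, 0.0]
contact_force: [0.3, -0.2, -3.7]
width: 0.116
grip_force: 50.0
```

```bash
python3 -m jog '[[[0,0,0.05],0],[[0,0,0.05],0],[[0,0,0],0],[[0,0,0],0]]'|grep -E 'ee|force'; python3 -m jog '[[[0,0,0],0],[[0,0,0],0],[[0,0,0],0]]' 120 20 |grep -E 'ee|force|wid'
python3 -m jog '[[[0,0,-1],0],[[0,0,-3],0],[[0,0,-4],0],[[0,0,-4],0],[[0,-5,-2],0],[[0,-5,0],0],[[0,-5,0],0],[[0,-5,0],0]]'|grep -E 'ee|force|wid'
python3 - <<'E'
from h import *
s=snap('top'); q=snap('scene'); 
a=s['img'][140:290,60:300,::-1]
b=q['img'][150:270,200:392,::-1]
cv2.imwrite('pics/n10.png',cv2.convertScaleAbs(np.vstack([cv2.resize(a,(480,300),interpolation=cv2.INTER_CUBIC),cv2.resize(b,(480,300),interpolation=cv2.INTER_CUBIC)]),alpha=1.5))
import pickle
# compare plate region with the seated picture taken at the start
for n,now,(r0,r1,c0,c1) in(('top',s,(150,197,198,288)),('scene',q,(170,225,240,330))):
    o=pickle.load(open(n+'.pkl','rb'))['img'][r0:r1,c0:c1].mean(2).astype(np.float32); w=now['img'][r0:r1,c0:c1].mean(2).astype(np.float32)
    print(n,cv2.phaseCorrelate(o,w,cv2.createHanningWindow(o.shape[::-1],cv2.CV_32F)),abs(o-w).mean())
E
```

```text
ee_pos: [641.1, 5.4, 168.5]
contact_force: [-1.7, 0.2, 5.3]
grip_force: 50.0
ee_pos: [640.6, 5.5, 167.4]
contact_force: [-0.4, 0.9, -0.6]
width: 0.419
grip_force: 0.0
ee_pos: [439.2, 1.1, 308.1]
contact_force: [-1.1, 1.3, 0.7]
width: 0.529
grip_force: 0.0
top ((-0.2766203757815475, -0.8733888094371949), 0.6735696812470754) 21.206934
scene ((0.24327836799222524, 0.3402115898489946), 0.981118680315989) 12.106331
```

View pics/n10.png

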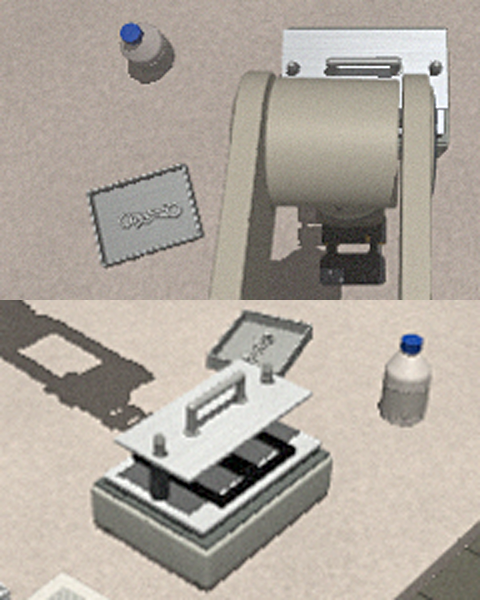

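The plate sits level on both post shoulders (post tips at (160,440) and (267,372) in the crop), within 0.4 px of the view at the start. The clips are in the dish at about (150,215), and the bottle hasn't moved. Handing in.

```bash
python3 -m jog '[[[0,0,0],0],[[0,0,0],0],[[0,0,0],0],[[0,0,0],0]]'|grep -E 'clock|force'; python3 -c "
from rig import manip
print(manip.finish_job())"
```

```text
clock: 55.45
contact_force: [-0.4, 0.2, 0.7]
grip_force: 0.0
the job is handed in; nothing more can be done
None
```

The job is handed in at 55 s of the 210 s limit: both clips are in the dish, the two jars that were present stand upright in the tray, and the plate is back down on its posts; the hand-in call gave no verdict.

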